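Load the notched specimen carrier into the plate reader

TASK

Draw the reader's flat plate fully out from under its hood, set the notched rectangular specimen carrier flat into the plate's keyed pocket and let go of it, then slide the plate with the carrier fully home under the hood and press the start button on the hood right down and release it. Leave everything else on the bench where it stands.

Things in the scene. Friction and masses are not known exactly. Their poses are not given: they have to be found in the camera images.
- reader: Fixed grey bench reader, 410 long (x) x 220 wide x 90 high. Origin on the bench; +x runs from its open front to its back. Hood over x 0 to 200 mm (roof top z 90, underside 74, mouth 166 wide); in front (x -210 to 0) an open bed 190 wide with two guide rails, 1 mm lower than the plate that slides between them.
- plate (a joint): Travel (m) of the bare aluminium plate, 180 (x) x 130 x 16, top at z 29 mm: 0 = home under the hood (starts at 0 to 0.03), 0.12 = fully out along reader -x; stops at both ends. No handle, edges out of reach: draw it out by pressing down on the front of its top and dragging. Slides with about 2 N friction plus slight damping, stays where left.
- press_strip (a point): On the plate's top, middle of a flush matt dark strip (45 along x, 110 across): the place to press. Moves with the plate; 45 mm in front of the hood's face when the plate is home. The plate's front edge is 37 mm nearer the front, outside the strip. Axes as the reader's.
- pocket (a point): Centre of the floor of the plate's rectangular pocket, 64 long (reader x) x 48 wide x 10 deep, mouth chamfered 1.5 mm. 100 mm behind press_strip (reader +x), its floor 10 mm lower; under the hood at the start, 65 mm in front of the hood's face when the plate is fully out. Axes as the reader's.
- pocket_tab (a point): Key tab on the middle of the pocket's end wall nearest the hood: 10 long (x) x 12 wide, 9.5 high. This point is on the floor, 26 mm from the pocket's centre along reader +x. The carrier goes in only with its notch over this tab.
- carrier: Notched specimen carrier, 0.1 to 0.17 kg: dark steel base 60 (its x) x 44 x 10 high, a notch 16 wide x 12 deep through the middle of its +x end; grey grip block 22 x 22 on the centre, z 10 to 44 mm, faces along x and y. Origin: centre of the underside, under the grip. Seated: origin on pocket, its x along reader +x (notch to the hood), base flush with plate; clears the hood.
- carrier_notch (a point): In the middle of the carrier's notch at the underside, 24 mm from its origin along its +x.
- start_top (a point): Middle of the top of the round white push button, 28 mm across, on a black housing on the hood's roof near its front right corner. Pressed straight down; spring loaded, right down takes about 5 N.
- start (a joint): Travel of the button in m: 0 = up, 0.006 = right down. Springs back.
- round_carrier: Bystander: carrier with the same grip block on a plain round base 56 across; does not fit. Leave it. The two carriers may have swapped places. Origin: centre of underside.
- dish: Bystander: open glass dish 72 across, 16 high, standing on the hood's roof towards the back left. Origin: centre of underside.
- jar: Bystander: glass jar 60 across, 75 high. Origin: centre of underside.
- bottle: Bystander: amber bottle 52 across, 130 high. Origin: centre of underside.
- tube_rack: Bystander: rack of glass tubes 82 x 130, 150 high. Origin: centre of underside.
- brush: Bystander: small brush 160 long, lying along its x. Origin at the underside of it.
- notebook: Bystander: closed notebook 130 x 180 x 14, lying flat. Origin: centre of underside.
Things that resemble listed ones, but are neither listed nor needed, are in the scene too. What is shaped like the carrier but pink, purple or yellow is not meant.

How it is judged:
By the outcome, as a careful person would: the job done as asked, in the order asked, and still so for the second after the job is handed in, with the robot touching nothing.
It also fails if it takes over 72 s, if anything falls off the work surface, if the arm or the gripper's body presses on something with over 40 N, if the wrist force passes 120 N, or if a joint passes its speed limit or range.

ROBOT

A 6-joint arm with a two-finger parallel gripper is mounted at the origin on the work surface. World frame = base frame: x ahead of the robot, y to its left, z up, the work surface at z = 0. Lengths are in m, angles in rad, forces in N, time in s.
With the tool pointing down it reaches from about 0.375 to 0.9 m from the base axis. Payload 3.1 kg.
Tool frame: the origin (TCP) lies midway between the tips of the shut fingers; the grasp point (between the pads) lies 19 mm behind it; z points along the fingers, y is the direction in which the jaws open and shut (so a half turn about z gives the same grasp; the last joint's range is limited). The gripper opens to 85 mm and grips with 20 to 120 N. Pads are 22 mm wide; open, the fingers measure 114 mm over their backs; the gripper's body (76 mm by 85 mm) begins 54 mm behind the grasp point. The pads swing forward as they close: fully open they stand 13 mm farther back than shut.
Start: joints at [-0.178, 0.527, 1.433, -0, 1.181, -0.178], TCP at [0.625, 0, 0.231] pointing down, gripper open.
Joint ranges: [-3.08, 3.08], [-0.75, 2.2], [0.22, 2.44], [-1.43, 4.57], [0, 2.65], [-2.85, 2.85]. Speed limits (rad/s): [2.79, 2.79, 3.14, 3.14, 3.14, 3.14].

INTERFACE

Orientations are given as a unit quaternion [x, y, z, w].
In Python, from station import manip gives the robot as it stands. The module is installed in compiled form; this text tells all that it offers.
- The arm moves only by the tool drive_tool, never from a script. Its argument "deltas" is one flat list of numbers, 4 for each row, row after row: the shift along the tool's x, y, z in cm, then the turn about the tool's z in degrees. A call has 1 to 12 rows; each row is the pose to reach, as a shift and turn from the pose measured when the call began, along the tool's axes at that moment; what a row does not reach only later rows make up. A row lasts 1/10 s, in which the tool goes at most 50 mm and 8.59 degrees, less where a joint would pass 70% of its speed; a pose out of reach is approached as far as the arm can. A call with a gripper value outside its range is refused whole. "hand" is the finger opening in cm, from 0 to 8.54, set as the call begins (left out, the last holds). The fingers move at their own pace and stop on an object; "squeeze" is the grip in N (left out, the last holds). Time passes only in rows, so rows that repeat a pose let the fingers close. It gives the time, the measured TCP pose, the force and the opening at its end, in the units of the state.
- manip.sense(): the state, without advancing time (a new reading comes with each control period).
- manip.snapshot(name): name is "scene" or "side" or "wrist"; returns a dict with "frame" (420x560x3 uint8, red, green, blue), "depth" (420x560 float32, m along the optical axis (not along the pixel's ray), 0 where there is no reading), "fx", "fy", "cx", "cy" (pixels), "R" (3x3) and "t" (3): a world point X has camera coordinates R X + t. Camera axes: x right, y down, z forward; pixel columns grow to the right and rows downward; lengths in m; the calibration is good to about 2 mm. A picture is of the moment at which its call begins.
- manip.sign_off(): hands the job in, once; it reports no verdict.
The state is a dict: "t": time; "q": joint angles; "qd": joint speeds; "tau": joint torques, N m; "tcp_pos": TCP position; "tool_rot": TCP orientation; "force": force on the tool from outside, world axes, zero at the start; "ft_torque": the same for the moment, N m; "finger_gap": opening from 0.0 (shut) to 1.0 (fully open).
Only numpy, scipy, OpenCV 4.12 (cv2) and the standard library are available. Lean on these libraries where they do the work, as an engineer would, in place of code of your own. Each camera call takes 0.05 s, during which the arm holds its last target.

## Working session

There is one attempt and no reset: what is moved stays moved. The work goes in short steps, Python scripts to look and compute and a tool call to move; the robot and the scene stay as the last step left them, time stands still between calls to the robot, and variables do not carry over. Pictures are saved under pics/ and viewed, and the job is handed in when it is done.

Besides the shell and the picture viewer there is one more tool, called after "Emit:" as name(argument=value, ...), one argument or row to a line, values as JSON. drive_tool: Moves the arm, as the interface text tells. Its arguments: {"type":"object","properties":{"deltas":{"type":"array"},"hand":{"type":"number"},"squeeze":{"type":"number"}},"required":["deltas"]}

```bash
mkdir -p pics
cat > h.py <<'E'
import numpy as np, cv2
from station import manip
def snap(n,f=None):
    s=manip.snapshot(n)
    if f: cv2.imwrite('pics/'+f,cv2.cvtColor(s['frame'],cv2.COLOR_RGB2BGR))
    np.savez(''+n+'.npz',**s)
    return s
def load(n): return dict(np.load(''+n+'.npz'))
def ray(s,u,v,z):
    R,t=s['R'],s['t']; d=R.T@np.array([(u-s['cx'])/s['fx'],(v-s['cy'])/s['fy'],1.]); c=-R.T@t
    return c+d*(z-c[2])/d[2]
def dep(s,u,v):
    d=float(s['depth'][int(round(v)),int(round(u))]); return s['R'].T@(np.array([(u-s['cx'])/s['fx']*d,(v-s['cy'])/s['fy']*d,d])-s['t'])
def proj(s,X):
    c=s['R']@np.asarray(X,float)+s['t']; return np.array([s['fx']*c[0]/c[2]+s['cx'],s['fy']*c[1]/c[2]+s['cy']])
def cloud(s):
    v,u=np.mgrid[0:420,0:560]; d=s['depth']; P=np.stack([(u-s['cx'])/s['fx']*d,(v-s['cy'])/s['fy']*d,d],-1)
    return (P-s['t'])@s['R']
E
python3 - <<'E'
from h import *
for n in ['scene','side','wrist']:
    s=snap(n,n+'0.png'); print(n,s['fx'],s['cx'],s['cy'],-s['R'].T@s['t'],s['R'][2])
print(manip.sense())
E
```

```text
scene 442.3307890172315 275.81448859419334 215.55591900763605 [ 1.0462799  -0.31927274  0.97684888] [-0.4837839   0.31594201 -0.81617019]
side 520.8318687240363 278.9521602102772 211.47787878981111 [-0.00736238  1.04096125  1.28594845] [ 0.30234285 -0.62500088 -0.71969626]
wrist 356.57994167295936 281.7974694274349 204.69263633339816 [0.62408163 0.06729388 0.37262361] [-0.00261306 -0.26511659 -0.96421282]
{'t': 0.15, 'q': array([-1.78527272e-01,  5.28288577e-01,  1.43364358e+00,  1.86011633e-05,
        1.18140802e+00, -1.78508823e-01]), 'qd': array([-8.87992222e-04, -1.72687125e-03, -3.48377718e-03,  9.43286563e-04,
       -8.40364876e-04,  1.69976827e-05]), 'tau': array([ 1.17890530e-03, -4.42742836e+01, -1.78276026e+01, -2.15643640e-04,
        5.61750654e-03, -9.84718270e-06]), 'tcp_pos': array([6.24430478e-01, 1.20376648e-04, 2.30525009e-01]), 'tool_rot': array([ 7.07115536e-01,  7.07097487e-01, -4.91247788e-04, -7.22641031e-04]), 'force': array([-0.38012266,  0.75357301, -0.49180008]), 'ft_torque': array([0.037648  , 0.01298506, 0.01472497]), 'finger_gap': 0.9994790601666045}
```

View pics/scene0.png

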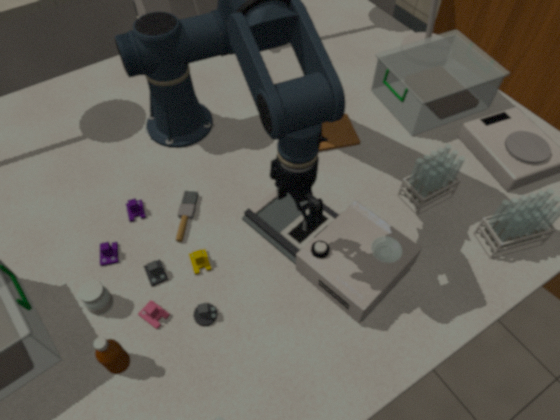

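View pics/side0.png

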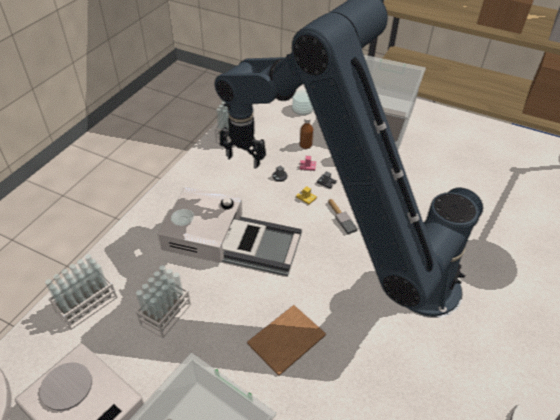

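View pics/wrist0.png

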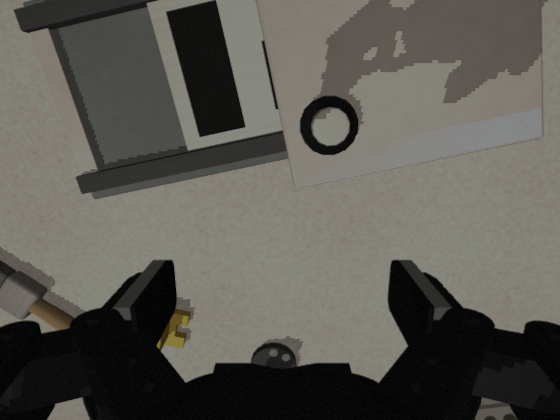

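Wrist view: dark strip on the plate at about (205,68), button at (329,125), and the hood's front right corner at (295,188). Possible mix-ups for the carrier, in scene pixels:
- dark carrier (156,272)
- round dark one (206,314)
- purple (136,210) and (109,254)
- yellow (201,261)
- pink (153,314)

I choose (156,272) and will check it in a crop.

Run:
```python
from h import *
s=load('scene'); b=cv2.cvtColor(s['frame'],cv2.COLOR_RGB2BGR); a=cv2.resize(b[240:340,110:240],None,fx=4,fy=4,interpolation=cv2.INTER_CUBIC)
d=load('side'); b2=cv2.cvtColor(d['frame'],cv2.COLOR_RGB2BGR); c=cv2.resize(b2[150:210,260:350],None,fx=4,fy=4,interpolation=cv2.INTER_CUBIC)
o=np.zeros((max(a.shape[0],0)+c.shape[0],520,3),np.uint8); o[:400,:520]=a[:, :520]; o=o[:640]; o[400:400+c.shape[0],:360]=c
o=cv2.resize(o,None,fx=.93,fy=.93); cv2.imwrite('pics/crop1.png',o)
for n,u,v in [('scene',156,272),('scene',206,312),('side',327,180),('side',280,172)]:
    q=load(n); print(n,u,v,dep(q,u,v),ray(q,u,v,.01))
w=load('wrist'); f=w['frame'].astype(int)
# strip
m=((f.max(-1)<45)).astype(np.uint8); n,l,st,ce=cv2.connectedComponentsWithStats(m)
for i in range(1,n):
    if st[i,4]>300: print(i,st[i],ce[i])
i=l[68,205]; cs,_=cv2.findContours((l==i).astype(np.uint8),0,1); r=cv2.minAreaRect(max(cs,key=len)); bx=cv2.boxPoints(r)
P=np.array([ray(w,*p,.029) for p in bx]); print(bx,P,P.mean(0)); print([np.linalg.norm(P[k]-P[k-1]) for k in range(4)])
print(dep(w,205,68), dep(w,329,125),dep(w,400,150),dep(w,295,186))
```

```text
scene 156 272 [ 0.46111758 -0.28467921  0.02321064] [ 0.45301139 -0.28419999  0.01      ]
scene 206 312 [ 0.6276337  -0.2338943   0.04246849] [ 0.6130863  -0.23092751  0.01      ]
side 327 180 [ 0.44012773 -0.27241375  0.0263722 ] [ 0.44594429 -0.28948524  0.01      ]
side 280 172 [ 0.60384754 -0.22341445  0.03500497] [ 0.61606495 -0.24868792  0.01      ]
8 [ 22   0 134  33 754] [90.6061008  16.20954907]
9 [ 167    1   78  136 6207] [206.16529725  67.62510069]
60 [ 301   96   57   59 1439] [327.73592773 123.82835302]
61 [ 94 132 189  42 388] [184.61082474 152.69845361]
65 [    0   261   560   159 47901] [279.47550156 367.2907455 ]
[[ 1.6647063e+02  1.1882343e+01]
 [ 2.1470592e+02 -1.7647934e-01]
 [ 2.4617650e+02  1.2570589e+02]
 [ 1.9794121e+02  1.3776471e+02]] [[0.52284389 0.14692022 0.029     ]
 [0.56533657 0.1562692  0.029     ]
 [0.58963427 0.05000077 0.029     ]
 [0.54344962 0.03881425 0.029     ]] [0.55531609 0.09800111 0.029     ]
[np.float64(0.1100522504510265), np.float64(0.043508981882632386), np.float64(0.109010813990295), np.float64(0.047520104737852314)]
[0.55392    0.10097262 0.02977614] [0.65694277 0.05470484 0.11332969] [0.71661181 0.03425217 0.08965422] [0.63408682 0.0048963  0.08819073]
```

View pics/crop1.png

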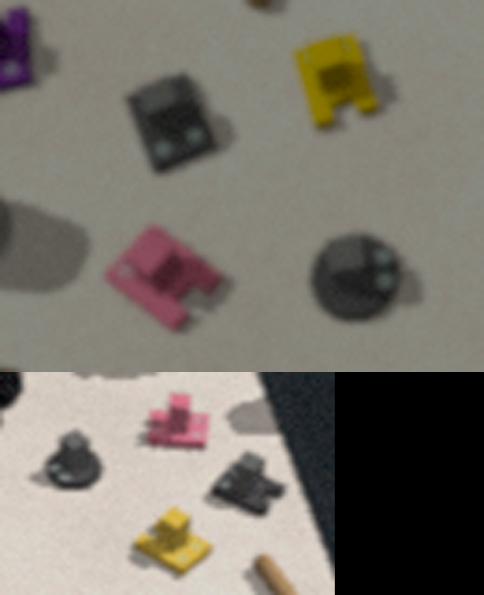

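The crop confirms it: the dark notched carrier is at scene (156,272), and its notch faces the robot in the side view. The dark one at (206,314) is round. Next is the reader frame.

Run:
```python
from h import *
w=load('wrist'); P=cloud(w); d=w['depth']; 
# hood front edge: points z 0.085..0.1 left-most per row
E=[]
for v in range(5,180,4):
    row=P[v,:,2]; us=np.where((row>.085)&(row<.093)&(d[v]>0))[0]
    if len(us): E.append(P[v,us[0],:2])
E=np.array(E); vx,vy,x0,y0=cv2.fitLine(E.astype(np.float32),cv2.DIST_HUBER,0,.001,.001).ravel(); print('hood edge',vx,vy,np.degrees(np.arctan2(-vx,vy) if vy>0 else np.arctan2(vx,-vy)),x0,y0)
# strip cloud
m=(w['frame'].max(-1)<45); m[:, :150]=0; m[:,260:]=0; m[140:]=0
q=np.array([ray(w,u,v,.029)[:2] for v,u in zip(*np.where(m))],np.float32); r=cv2.minAreaRect(q*1000); print(r, np.median(P[m][:,2]))
yaw=np.radians(12); 
for yaw in np.radians([11,12,13]):
    ex=np.array([np.cos(yaw),np.sin(yaw)]); print('strip->hood dist',(np.array([x0,y0])-np.array([.5555,.0985]))@ex)
# button
b=P[(P[...,2]>.095)&(P[...,2]<.12)&(d>0)]; bt=b[b[:,2]>.108]; print('btn',len(bt),bt.mean(0),bt.min(0),bt.max(0),np.percentile(b[:,2],[5,50,95]))
# rails: bed right rail
S=load('side');print(proj(S,[.443,-.28,.02]),proj(S,[.42,-.28,.02]),proj(S,[.443,-.30,.02]))
```

```text
hood edge 0.2114321 -0.9773927 12.20629 0.61894727 0.071022555
((555.5137939453125, 97.70146942138672), (53.62266159057617, 139.22694396972656), 17.39728546142578) 0.028997382235482032
strip->hood dist 0.0570386188935424
strip->hood dist 0.05634791050882622
strip->hood dist 0.05564003800471458
btn 1144 [0.6580116  0.05398346 0.111262  ] [0.6444877  0.04021632 0.10805329] [0.67186632 0.06703269 0.11361892] [0.10027911 0.10225947 0.1122143 ]
[326.94724585 179.78941334] [332.85584906 181.82046291] [329.11958607 176.47833193]
```

Emit:
drive_tool(
  deltas=[2,-2,1,-4,5,-4,3,-8,8,-6,6,-12.2,9.6,-7.6,10,-12.2,9.6,-7.6,14,-12.2,9.6,-7.6,16.5,-12.2,9.6,-7.6,17.5,-12.2,9.6,-7.6,17.5,-12.2,9.6,-7.6,17.5,-12.2],
  hand=0,
  squeeze=40,
)

```text
t: 1.05
tcp_pos: [0.5491, 0.096, 0.0565]
tool_rot: [0.628, 0.778, 0.0, -0.0]
force: [0.3, 0.2, 0.5]
finger_gap: 0.001
```

Emit:
drive_tool(
  deltas=[0,0,1.5,0,0,0,2.3,0,0,0,2.6,0,0,0,2.8,0,0,0,2.9,0,0,0,2.9,0],
)

```text
t: 1.65
tcp_pos: [0.5498, 0.096, 0.0291]
tool_rot: [0.628, 0.778, 0.001, 0.001]
force: [-1.1, -0.5, 7.1]
finger_gap: 0.0
```

Run:
```python
from h import *
snap('wrist','w1.png'); s=manip.sense(); print(s['t'],s['tcp_pos'],s['force'])
```

```text
1.7 [0.54976564 0.09599983 0.02908655] [-0.98967353 -0.18654045  7.42982892]
```

View pics/w1.png

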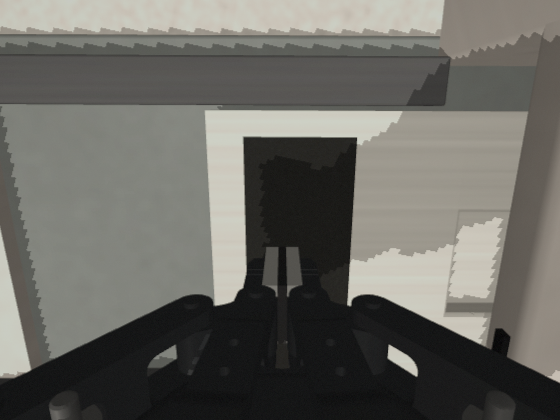

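Fingers are on the dark strip (contact at about (283,250)) with 7 N, clear of the hood on the right. I'll press harder and drag.

Emit:
drive_tool(
  deltas=[0,0,0.3,0,0,-0.3,0.35,0,0,-1,0.35,0,0,-2,0.35,0,0,-3,0.35,0,0,-3.8,0.35,0,0,-4,0.35,0],
)

```text
t: 2.4
tcp_pos: [0.5138, 0.0883, 0.029]
tool_rot: [0.628, 0.778, 0.004, 0.004]
force: [1.3, 5.1, 17.5]
finger_gap: 0.0
```

Run:
```python
from h import *
snap('wrist','w2.png'); s=manip.sense(); print(s['t'],s['tcp_pos'],s['force'])
```

```text
2.45 [0.51371909 0.08824673 0.02895635] [-0.58353874  4.8116876  19.7269082 ]
```

View pics/w2.png

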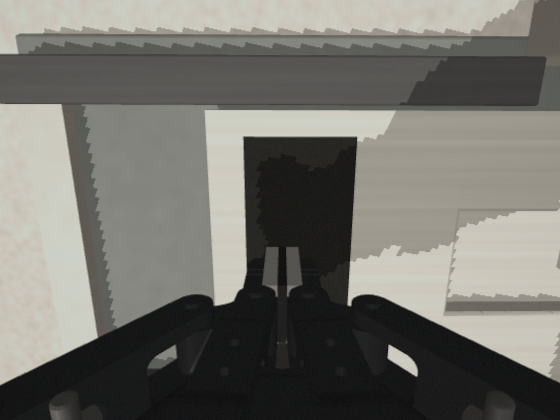

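The strip stays at the same pixels, so there is no slip. I'll keep dragging to the stop.

Emit:
drive_tool(
  deltas=[0,-0.5,0.35,0,0,-1.5,0.35,0,0,-2.5,0.35,0,0,-3.5,0.35,0,0,-4.5,0.35,0,0,-5.5,0.35,0,0,-6.3,0.35,0,0,-6.9,0.35,0,0,-7.4,0.35,0,0,-7.7,0.35,0,0,-7.7,0.3,0],
)

```text
t: 3.55
tcp_pos: [0.4435, 0.0732, 0.0289]
tool_rot: [0.629, 0.777, 0.008, 0.009]
force: [2.4, 12.0, 22.9]
finger_gap: -0.0
```

Run:
```python
from h import *
snap('wrist','w3.png'); s=manip.sense(); print(s['t'],s['tcp_pos'],s['force'])
```

```text
3.6 [0.44349384 0.07322975 0.02883146] [ 1.58892748 11.75116659 29.1392323 ]
```

View pics/w3.png

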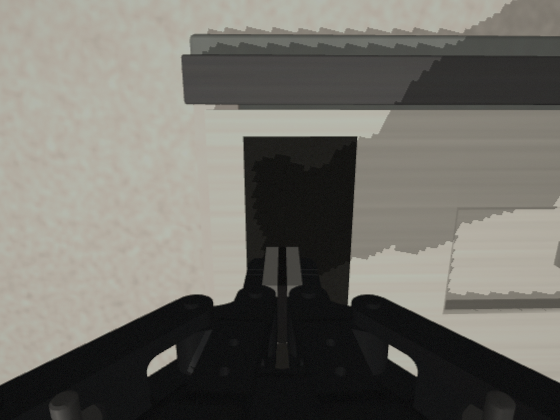

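Emit:
drive_tool(
  deltas=[0,0,0.15,0,0,-0.5,0.2,0,0,-0.9,0.2,0,0,-0.9,0.2,0],
)

```text
t: 4.0
tcp_pos: [0.4426, 0.071, 0.029]
tool_rot: [0.629, 0.777, 0.014, 0.016]
force: [7.0, 3.9, 15.4]
finger_gap: -0.001
```

Emit:
drive_tool(
  deltas=[0,0,-0.5,0,0,0,-2,0,0,0,-5,0,0,0,-10,0,0,0,-14,0,0,0,-17,0,0,0,-18,0,0,0,-18,0],
)

```text
t: 4.8
tcp_pos: [0.4352, 0.0708, 0.2098]
tool_rot: [0.629, 0.777, 0.014, 0.017]
force: [-1.0, -0.2, -0.5]
finger_gap: -0.001
```

Run:
```python
from h import *
snap('wrist','w4.png'); snap('scene','s4.png'); s=manip.sense(); print(s['t'],s['tcp_pos'],s['tool_rot'],s['force'],s['q'])
```

```text
4.9 [0.43386658 0.0708665  0.20773739] [0.62956462 0.77669212 0.01282799 0.01527042] [-0.16772729  0.90807632 -0.46377753] [-0.09651554  0.30250165  1.93249941  0.00595316  0.86696959 -0.30876665]
```

View pics/w4.png

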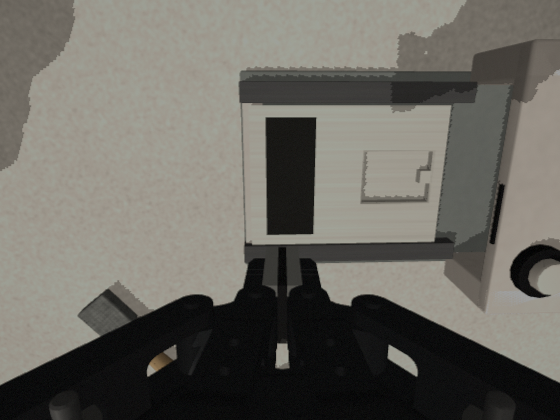

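View pics/s4.png

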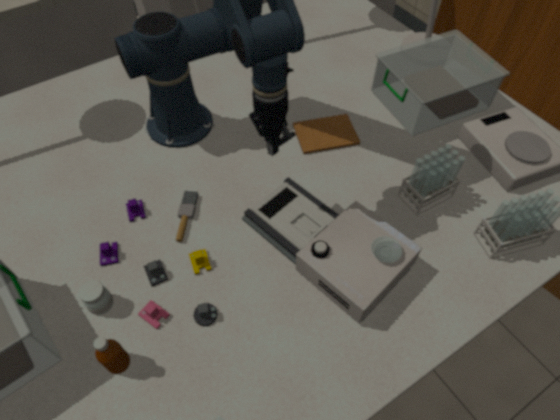

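The plate is at its stop: the tool met 7 N and moved no further, and its back edge at about px 445 has come clear of the hood at 490. The empty pocket at (397,177) has its tab on the hood side. The tool picked up a small tilt, so I'll work that out along with the next move.

```bash
cat >> h.py <<'E'
from scipy.spatial.transform import Rotation as Ro
def to(p):
    s=manip.sense(); R=Ro.from_quat(s['tool_rot']).as_matrix()
    print('t',s['t'],'tcp',s['tcp_pos'].round(4),'cm in tool',(R.T@(np.array(p)-s['tcp_pos'])*100).round(2),'toolx yaw',np.degrees(np.arctan2(R[1,0],R[0,0])).round(2),'toolz',R[:,2].round(4),'F',s['force'].round(1))
E
python3 - <<'E'
from h import *
to([.46,-.355,.20])
for n,mk in [('scene',(130,255,180,290)),('side',(305,165,345,195))]:
    s=load(n); u0,v0,u1,v1=mk; f=s['frame'].astype(int); 
    m=(f.max(-1)<95)[v0:v1,u0:u1].astype(np.uint8); n_,l,st,ce=cv2.connectedComponentsWithStats(m); i=1+st[1:,4].argmax(); vv,uu=np.where(l==i)
    q=np.array([ray(s,u+u0,v+v0,.01)[:2] for u,v in zip(uu,vv)],np.float32); print(n,st[i],cv2.minAreaRect(q*1000),q.mean(0))
E
```

```text
t 4.9 tcp [0.4339 0.0709 0.2077] cm in tool [-42.2   -6.29   0.85] toolx yaw 101.94 toolz [ 3.990e-02  7.000e-04 -9.992e-01] F [-0.2  0.9 -0.5]
scene [ 14   5  28  27 495] ((454.3580627441406, -280.8856201171875), (53.538333892822266, 69.45962524414062), 83.4278793334961) [ 0.45598087 -0.2834523 ]
side [ 12  10  19  13 146] ((445.2789611816406, -286.3004150390625), (60.45899963378906, 55.07505798339844), 80.18043518066406) [ 0.4463336  -0.28269753]
```

Emit:
drive_tool(
  deltas=[-2,-0.5,0,0,-6,-1,0,0,-10.5,-2,0,0,-15,-3,0.5,0,-19.5,-3,0.5,0,-24,-4,0.5,0,-28.5,-5,0.5,0,-33,-5,0.5,0,-37.5,-6,0.8,0,-40.5,-6.3,0.8,0,-42.2,-6.3,0.8,0,-42.2,-6.3,0.8,0],
  hand=5,
)

```text
t: 6.1
tcp_pos: [0.4594, -0.3571, 0.1976]
tool_rot: [0.631, 0.776, 0.013, 0.014]
force: [-0.2, 0.3, -0.1]
finger_gap: 0.584
```

Run:
```python
from h import *
snap('wrist','w5.png'); to([.46,-.355,.20])
```

```text
t 6.15 tcp [ 0.4589 -0.3549  0.1977] cm in tool [-0.03  0.11 -0.22] toolx yaw 101.84 toolz [ 0.0368  0.0046 -0.9993] F [0.4 0.7 1.2]
```

View pics/w5.png

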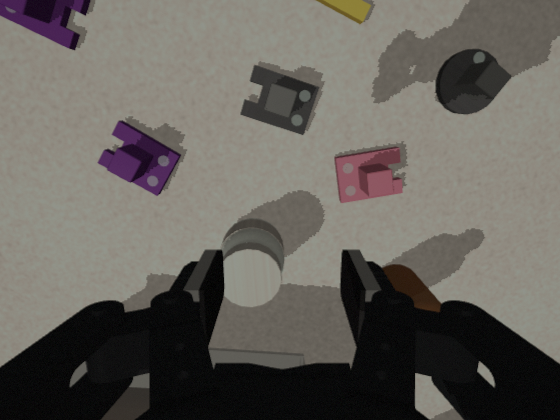

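The wrist view shows the dark notched carrier at (281,98) with its notch at the left (248,95). The pink one is at (370,175), the purple at (140,158), the round one at (475,80), and the jar at (252,260) is near the gripper. Now to measure the carrier's pose.

Run:
```python
from h import *
s=load('wrist'); P=cloud(s); sub=P[55:145,225:335]; 
m=(sub[...,2]>.004); n,l,st,ce=cv2.connectedComponentsWithStats(m.astype(np.uint8)); i=1+st[1:,4].argmax(); print(st[i],ce[i])
Q=sub[l==i]; base=Q[Q[:,2]<.014]; top=Q[Q[:,2]>.036]; print('z',np.median(base[:,2]),np.median(top[:,2]),len(base),len(top))
r=cv2.minAreaRect((base[:,:2]*1000).astype(np.float32)); print('base',r,cv2.boxPoints(r)); 
r2=cv2.minAreaRect((top[:,:2]*1000).astype(np.float32)); print('top',r2)
n1=ray(s,250,97,.01); c=np.r_[np.array(r[0])/1000,0]; print('notch px ray',n1,np.degrees(np.arctan2(*(n1-c)[[1,0]])))
print('jar',[dep(s,250,275)],'bottle',dep(s,405,285))
```

```text
[  15   10   79   71 3230] [55.46377709 45.23684211]
z 0.009551578795284756 0.043444426776320454 2436 794
base ((448.2470397949219, -286.240966796875), (44.00264358520508, 59.94939041137695), 83.93103790283203) [[ 416.11423 -304.9499 ]
 [ 475.72763 -311.2881 ]
 [ 480.37985 -267.53204]
 [ 420.76645 -261.19385]]
top ((448.345458984375, -286.2544250488281), (21.803434371948242, 21.926498413085938), 83.66767883300781)
notch px ray [ 0.42284108 -0.2886299   0.01      ] -174.62825887817934
jar [array([ 0.45110713, -0.42549075,  0.07504962])] bottle [ 0.59415763 -0.42313239  0.04725362]
```

Base measures 44×60 and the block top z is 0.043, both as specified. The carrier is at (0.4483,-0.2862) with yaw of about 173.9°. Before grasping I want to take out the 2° tilt, by pressing an empty patch of bench and pushing +x. First I need a free patch.

Run:
```python
from h import *
s=load('scene'); b=cv2.cvtColor(s['frame'],cv2.COLOR_RGB2BGR)
for p in [(.66,-.13,0),(.62,-.10,0),(.70,-.13,0),(.448,-.286,0),(.54,-.27,0)]:
    q=proj(s,p); print(p,q); cv2.circle(b,tuple(q.astype(int)),3,(0,0,255),1)
cv2.imwrite('pics/c6.png',cv2.resize(b[150:380,60:360],None,fx=2.5,fy=2.5))
to([.66,-.13,.20]); to([.54,-.27,.08])
```

```text
(0.66, -0.13, 0) [253.822135  307.1633625]
(0.62, -0.1, 0) [255.68664617 287.90572031]
(0.7, -0.13, 0) [262.89466446 320.65731294]
(0.448, -0.286, 0) [155.38659776 272.7639487 ]
(0.54, -0.27, 0) [177.62297169 298.09826167]
t 6.15 tcp [ 0.4589 -0.3549  0.1977] cm in tool [17.88 24.29  0.62] toolx yaw 101.84 toolz [ 0.0368  0.0046 -0.9993] F [0.4 0.7 1.2]
t 6.15 tcp [ 0.4589 -0.3549  0.1977] cm in tool [ 6.68  9.24 12.1 ] toolx yaw 101.84 toolz [ 0.0368  0.0046 -0.9993] F [0.4 0.7 1.2]
```

View pics/c6.png

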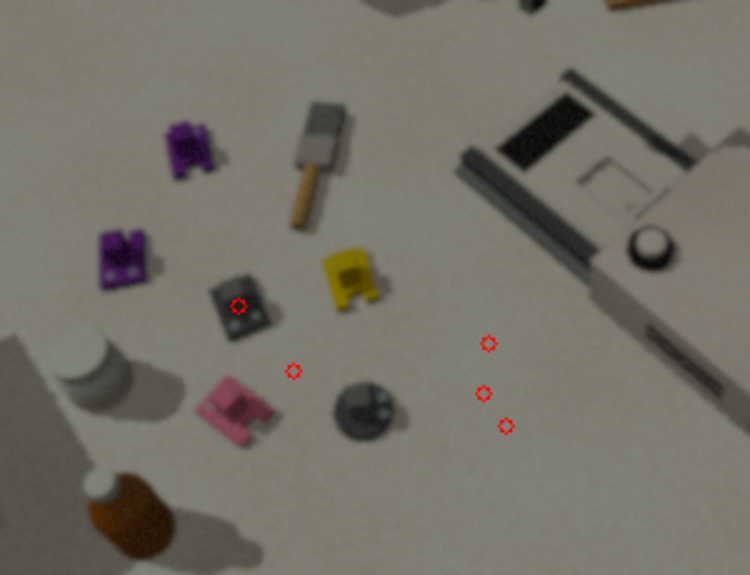

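Patch (0.66,-0.13) is empty. I'll go there.

Emit:
drive_tool(
  deltas=[2,2.5,0,0,5,6.5,0,0,8,10.5,0,0,11,14.5,0,0,14,18.5,0,0,16,22,0.5,0,17.9,24.3,2,0,17.9,24.3,6,0,17.9,24.3,10,0,17.9,24.3,14,0,17.9,24.3,16,0,17.9,24.3,16,0],
  hand=0,
)

```text
t: 7.35
tcp_pos: [0.661, -0.1259, 0.0411]
tool_rot: [0.63, 0.777, 0.012, 0.007]
force: [-0.2, 0.2, -0.1]
finger_gap: -0.001
```

Run:
```python
from h import *
to([.66,-.13,0])
```

```text
t 7.35 tcp [ 0.661  -0.1259  0.0411] cm in tool [-0.4  -0.29  4.1 ] toolx yaw 101.93 toolz [ 0.0255  0.0091 -0.9996] F [-0.2  0.2 -0.1]
```

Emit:
drive_tool(
  deltas=[-0.2,-0.2,2.5,0,-0.2,-0.2,3.6,0,-0.2,-0.2,4.1,0,-0.2,-0.2,4.3,0,-0.2,0.1,4.3,0,-0.3,0.5,4.3,0,-0.3,0.9,4.3,0],
)

```text
t: 8.05
tcp_pos: [0.6707, -0.1266, 0.0002]
tool_rot: [0.629, 0.777, 0.011, 0.006]
force: [-4.7, -1.6, 7.3]
finger_gap: 0.0
```

Run:
```python
from h import *
to([.66,-.13,0])
```

```text
t 8.05 tcp [ 6.707e-01 -1.266e-01  2.000e-04] cm in tool [-0.11 -1.11 -0.01] toolx yaw 101.98 toolz [ 0.0233  0.0088 -0.9997] F [-4.7 -1.6  7.3]
```

Emit:
drive_tool(
  deltas=[0,0.3,0.5,0,-0.1,0.8,0.6,0,-0.2,1.3,0.6,0,-0.3,1.8,0.6,0,-0.4,2.2,0.6,0],
)

```text
t: 8.55
tcp_pos: [0.6861, -0.1259, 0.0]
tool_rot: [0.629, 0.778, 0.006, -0.0]
force: [-20.7, -1.9, 32.4]
finger_gap: -0.003
```

Emit:
drive_tool(
  deltas=[-0.1,0.4,0.5,0,-0.2,0.8,0.5,0,-0.3,1.2,0.5,0,-0.4,1.6,0.5,0],
)

```text
t: 8.95
tcp_pos: [0.6969, -0.1263, 0.0]
tool_rot: [0.628, 0.778, 0.002, -0.006]
force: [-18.1, -0.9, 27.0]
finger_gap: 0.0
```

Run:
```python
from h import *
to([.66,-.13,0])
```

```text
t 8.95 tcp [ 0.6969 -0.1263  0.    ] cm in tool [ 0.42 -3.68  0.02] toolx yaw 102.2 toolz [-0.0065  0.0111 -0.9999] F [-18.1  -0.9  27. ]
```

Emit:
drive_tool(
  deltas=[0,0,-1,0,0,0,-4,-8,0,0,-8,-16,0,0,-12,-24,0,0,-14,-32,0,0,-15,-40,0,0,-15,-48,0,0,-15,-56,0,0,-15,-64,0,0,-15,-71.7,0,0,-15,-71.7],
  hand=4.2,
)

```text
t: 10.05
tcp_pos: [0.6986, -0.1279, 0.1511]
tool_rot: [0.053, 0.999, 0.005, -0.002]
force: [-0.3, 0.5, -0.2]
finger_gap: 0.494
```

Run:
```python
from h import *
to([.4483,-.2862,.10])
```

```text
t 10.05 tcp [ 0.6986 -0.1279  0.1511] cm in tool [ 23.17 -18.45   5.05] toolx yaw 173.9 toolz [-0.0044  0.0105 -0.9999] F [-0.3  0.5 -0.2]
```

Emit:
drive_tool(
  deltas=[1.5,-1,0,0,5,-4,0,0,8.5,-6.8,0.5,0,12,-9.6,1.5,0,15.5,-12.4,2.5,0,19,-15,3.5,0,21.5,-17,4.5,0,23.2,-18.4,5,0,23.2,-18.4,5,0,23.2,-18.4,5,0],
)

```text
t: 11.05
tcp_pos: [0.4487, -0.2864, 0.1011]
tool_rot: [0.055, 0.998, 0.005, -0.002]
force: [1.1, 0.0, 1.0]
finger_gap: 0.489
```

Run:
```python
from h import *
snap('wrist','w7.png'); to([.4483,-.2862,.014])
```

```text
t 11.1 tcp [ 0.4492 -0.2861  0.1012] cm in tool [ 0.06 -0.1   8.72] toolx yaw 173.81 toolz [-0.0026  0.0092 -1.    ] F [0.4 0.7 0.2]
```

View pics/w7.png

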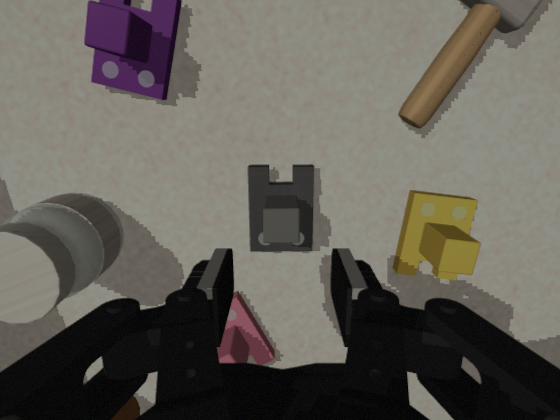

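The carrier (281,208) is square between the jaws with its notch towards the top of the image. The pink one at (240,330) is close to the left finger, so I'll check the clearance.

Run:
```python
from h import *
s=load('wrist'); P=cloud(s); f=s['frame'].astype(int); m=(f[...,0]>f[...,1]+50)&(f[...,0]>f[...,2]+25)&(s['depth']>0)&(P[...,2]<.06); m[:,320:]=0; m[380:]=0
import cv2
b=cv2.imread('pics/w5.png')[...,::-1].astype(int); 
st=manip.sense(); R=Ro.from_quat(st['tool_rot']).as_matrix(); Q=(P[m]-[.4483,-.2862,0])@R[:,:2]; print(len(Q),Q.min(0),Q.max(0)); 
i=Q[:,0].argmax(); print(Q[i]); print([ (x,Q[abs(Q[:,0]-x)<.002][:,1].min(), Q[abs(Q[:,0]-x)<.002][:,1].max()) for x in (-.025,-.03,-.035,-.04) if (abs(Q[:,0]-x)<.002).any()])
```

```text
571 [-0.11798927 -0.04158433] [-0.06689693 -0.0070781 ]
[-0.06689693 -0.03362104]
[]
```

Emit:
drive_tool(
  deltas=[0.05,-0.1,3,0,0.05,-0.1,5.5,0,0.05,-0.1,7.5,0,0.05,-0.1,8.5,0,0.05,-0.1,8.7,0,0.05,-0.1,8.7,0,0.05,-0.1,8.7,0],
)

```text
t: 11.8
tcp_pos: [0.4492, -0.2866, 0.0151]
tool_rot: [0.054, 0.999, 0.004, -0.001]
force: [-0.3, 0.3, 0.9]
finger_gap: 0.491
```

Emit:
drive_tool(
  deltas=[0,0,0,0,0,0,0,0,0,0,0,0,0,0,0,0,0,0,0,0],
  hand=1.5,
  squeeze=40,
)

```text
t: 12.3
tcp_pos: [0.4499, -0.2871, 0.0161]
tool_rot: [0.054, 0.999, 0.003, 0.0]
force: [1.0, 0.5, 6.7]
finger_gap: 0.247
```

Run:
```python
from h import *
snap('wrist','w8.png'); to([.4483,-.2862,.014])
```

```text
t 12.35 tcp [ 0.4499 -0.2871  0.0161] cm in tool [0.17 0.07 0.22] toolx yaw 173.82 toolz [ 6.0e-04  6.3e-03 -1.0e+00] F [-0.5  1.4  6.7]
```

View pics/w8.png

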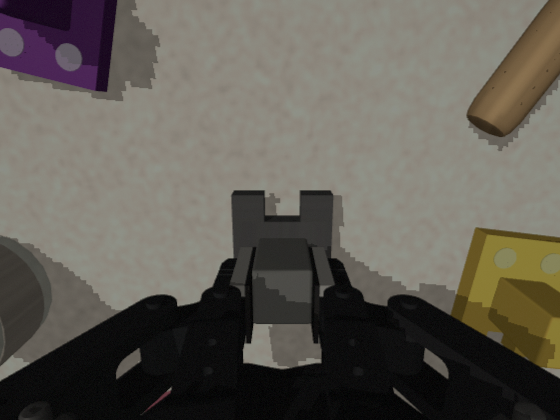

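Grasp is good: jaws on the block at (283,280), gap 21 mm, notch forward. I'll lift and go to a spot where the wrist camera looks down on the pocket.

Emit:
drive_tool(
  deltas=[0,0,-0.5,0,0,0,-2.5,0,0,0,-6,0,0,0,-10,0,0,0,-14,0,-1,2,-17,0,-2,6,-18.4,0,-3.5,10,-18.4,0,-5,14,-18.4,0,-6.5,18,-18.4,0,-7.5,22,-18.4,0,-9,26,-18.4,0],
)

```text
t: 13.55
tcp_pos: [0.5665, -0.0377, 0.2017]
tool_rot: [0.054, 0.999, 0.003, -0.001]
force: [0.6, 0.1, -1.2]
finger_gap: 0.251
```

Run:
```python
from h import *
to([.617,.089,.20]); print(manip.sense()['finger_gap'])
```

```text
t 13.55 tcp [ 0.5665 -0.0377  0.2017] cm in tool [-3.65 13.14  0.25] toolx yaw 173.81 toolz [-0.0011  0.0065 -1.    ] F [ 0.6  0.1 -1.2]
0.2507205175146415
```

Emit:
drive_tool(
  deltas=[-0.8,3,0,0,-1.8,6.5,0,0,-2.8,10,0,0,-3.4,12,0,0,-3.6,13.1,0,0,-3.6,13.1,0.2,0,-3.6,13.1,0.2,0],
)

```text
t: 14.25
tcp_pos: [0.6155, 0.0879, 0.1999]
tool_rot: [0.054, 0.999, 0.003, -0.002]
force: [-0.6, 0.3, -1.5]
finger_gap: 0.251
```

Run:
```python
from h import *
snap('wrist','w9.png'); to([.547,.0962,.10])
```

```text
t 14.3 tcp [0.6156 0.0876 0.2001] cm in tool [ 6.88  0.05 10.03] toolx yaw 173.76 toolz [-0.0027  0.006  -1.    ] F [-0.  -1.5 -0.9]
```

View pics/w9.png

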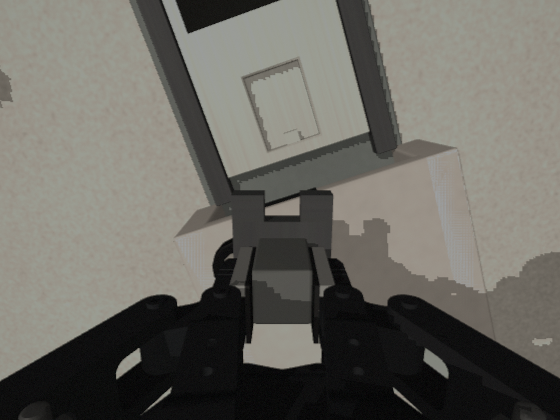

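Clear view: the pocket is at (282,105) with its tab at (293,135), and the held carrier's notch end is at (283,195).

Run:
```python
from h import *
s=load('wrist'); P=cloud(s); st=manip.sense(); d=s['depth']
b=cv2.imread('pics/w9.png'); cv2.imwrite('pics/c9.png',cv2.resize(b[45:165,225:340],None,fx=5,fy=5,interpolation=cv2.INTER_CUBIC))
sub=P[50:165,230:335]; Z=sub[...,2]
print('plate z',np.median(Z[(Z>.024)&(Z<.035)]),'floor',np.median(Z[Z<.024]))
z0=np.median(Z[(Z>.024)&(Z<.035)])
m=(Z<z0-.005)&(Z>z0-.015)
n,l,stt,ce=cv2.connectedComponentsWithStats(m.astype(np.uint8)); i=1+stt[1:,4].argmax(); Q=sub[l==i]; print(stt[i]); r=cv2.minAreaRect((Q[:,:2]*1000).astype(np.float32)); print('floor rect',r,cv2.boxPoints(r))
# mouth corners by ray
C=np.array([ray(s,*c,.029)[:2] for c in [(242.5,77),(299,59),(321,133),(268,152)]]); print('mouth',C,C.mean(0),[np.linalg.norm(C[k]-C[k-1]).round(4) for k in range(4)])
e=(C[2]+C[3]-C[0]-C[1]); print('yaw',np.degrees(np.arctan2(e[1],e[0])))
# carrier in hand
R=Ro.from_quat(st['tool_rot']).as_matrix(); T=(P-st['tcp_pos'])@R
m=(d>0)&(d<.3)&(T[...,2]>-.06); m2=np.zeros_like(m); m2[185:245,225:340]=m[185:245,225:340]
q=T[m2]; print('held',len(q),np.percentile(q,[1,50,99],axis=0))
bt=q[(q[:,0]>.02)]; print(bt.min(0),bt.max(0),np.median(bt[:,2]))
tp=T[240:268,255:312].reshape(-1,3); print('block top', np.percentile(tp,[2,50,98],axis=0))
```

```text
plate z 0.028449091562416817 floor 0.018367281594268176
[  14   10   75   90 4119]
floor rect ((547.033203125, 96.27764892578125), (64.34228515625, 48.27306365966797), 11.995270729064941) [[510.54822 113.201  ]
 [520.5808   65.98199]
 [583.5182   79.3543 ]
 [573.4856  126.57331]]
mouth [[0.52049688 0.06640476]
 [0.51169447 0.1143435 ]
 [0.5731079  0.12751268]
 [0.58434038 0.08006808]] [0.54740991 0.09708225] [np.float64(0.0653), np.float64(0.0487), np.float64(0.0628), np.float64(0.0488)]
yaw 12.091143612956325
held 5994 [[-0.02805519 -0.04097678 -0.00148432]
 [ 0.01649148  0.00254396  0.0070773 ]
 [ 0.03159126  0.04219612  0.11726713]]
[ 0.02000561 -0.02202433  0.00459737] [0.03184402 0.02219778 0.01782948] 0.006878745034400104
block top [[ 0.01031821 -0.01013405 -0.02450966]
 [ 0.01240209  0.00071696 -0.01232699]
 [ 0.01293609  0.01191888  0.00627444]]
```

View pics/c9.png

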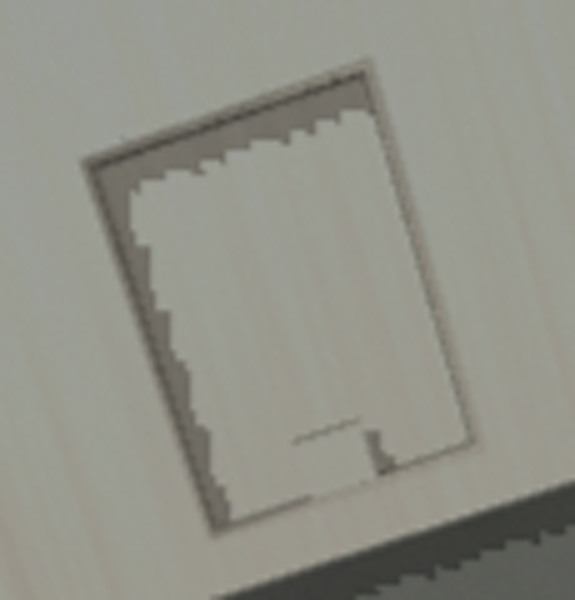

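Pocket centre (0.547,0.0963), yaw 12.1°: this agrees with the prediction from the hood geometry. The held carrier sits +1.8 mm along tool x. Now turn and centre above the pocket.

Emit:
drive_tool(
  deltas=[1.5,0,0,8,3,0,0,16,4.5,0,1,24,6,0,2,32,7,0,3,40,7,0,4,48,7,0,4,56,7,0,4,64,7,0,4,72,7,0,4,80,7,0,4,88,7,0,4,96],
)

```text
t: 15.5
tcp_pos: [0.5457, 0.0939, 0.1605]
tool_rot: [0.781, 0.625, 0.001, -0.003]
force: [0.3, -0.5, -1.6]
finger_gap: 0.251
```

Run:
```python
from h import *
to([.5452,.0959,.08])
```

```text
t 15.5 tcp [0.5457 0.0939 0.1605] cm in tool [ 0.15 -0.05  8.05] toolx yaw 77.3 toolz [-0.003   0.0057 -1.    ] F [ 0.3 -0.5 -1.6]
```

Yaw is 77.3°, so 65.2° remain.

Emit:
drive_tool(
  deltas=[0.1,0,0.5,8,0.15,-0.05,1.5,16,0.15,-0.05,2.5,24,0.15,-0.05,3.5,32,0.15,-0.05,4.5,40,0.15,-0.05,5.5,48,0.15,-0.05,6.5,56,0.15,-0.05,7.5,64,0.15,-0.05,8,65.2,0.15,-0.05,8,65.2,0.15,-0.05,8,65.2],
)

```text
t: 16.6
tcp_pos: [0.5454, 0.0953, 0.0808]
tool_rot: [0.994, 0.106, -0.001, -0.003]
force: [0.6, -0.1, -0.1]
finger_gap: 0.248
```

Run:
```python
from h import *
snap('wrist','w10.png'); to([.5452,.0959,.035])
```

```text
t 16.65 tcp [0.5456 0.0955 0.081 ] cm in tool [-0.03 -0.02  4.6 ] toolx yaw 12.16 toolz [-0.0022  0.0056 -1.    ] F [-0.  -0.5 -0.7]
```

View pics/w10.png

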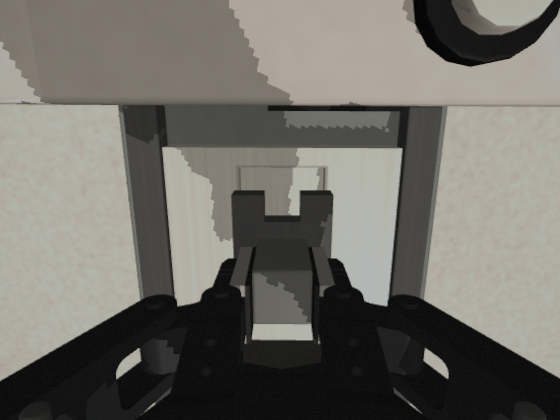

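The carrier is aligned over the pocket: mouth edges show at (240,168) and (326,168) around the notch end. I'll descend to just inside.

Emit:
drive_tool(
  deltas=[-0.03,0,1.5,0,-0.03,0,2.6,0,-0.03,0,3.2,0,-0.03,0,3.4,0,-0.03,0,3.4,0],
)

```text
t: 17.15
tcp_pos: [0.5451, 0.0956, 0.0467]
tool_rot: [0.994, 0.106, -0.001, -0.003]
force: [-0.9, -0.2, -1.1]
finger_gap: 0.249
```

Run:
```python
from h import *
s=snap('wrist','w11.png'); to([.5452,.0959,.035]); b=cv2.imread('pics/w11.png'); cv2.imwrite('pics/c11.png',cv2.resize(b[120:280,180:380],None,fx=3.5,fy=3.5))
```

```text
t 17.2 tcp [0.5454 0.0957 0.0471] cm in tool [-0.01 -0.02  1.21] toolx yaw 12.17 toolz [-0.002   0.0056 -1.    ] F [ 1.1  0.6 -1.8]
```

View pics/c11.png

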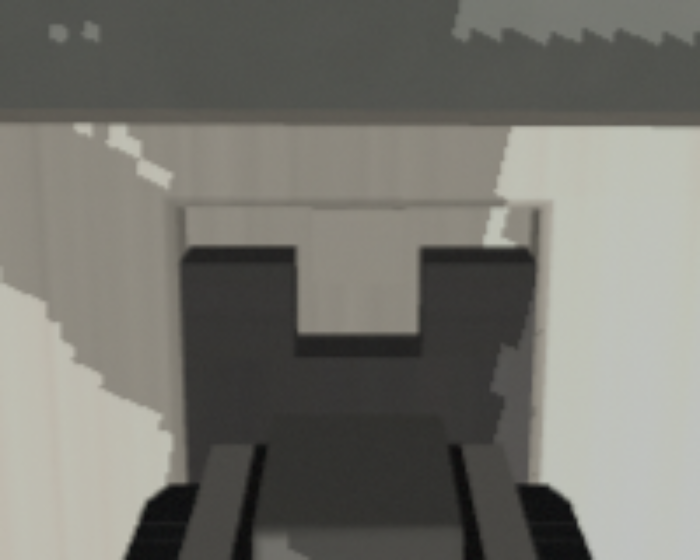

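Run:
```python
from h import *
s=load('wrist'); st=manip.sense(); R=Ro.from_quat(st['tool_rot']).as_matrix()
f=lambda u,v,z: ((ray(s,u,v,z)-st['tcp_pos'])@R*1000).round(1)
for z in (.029,): print('mouth inner line',f(180+240/3.5,120+206/3.5,z),f(180+480/3.5,120+206/3.5,z),'plate back',f(280,120+123/3.5,z))
print('left/right inner', f(180+188/3.5,120+225/3.5,.029), f(180+534/3.5,120+225/3.5,.029))
zb=st['tcp_pos'][2]-.0161
print('bottom edge',f(180+240/3.5,120+246/3.5,zb),f(180+480/3.5,120+246/3.5,zb),'top edge',f(180+240/3.5,120+263/3.5,zb+.01),f(180+480/3.5,120+263/3.5,zb+.01))
print('top L/R',f(180+182/3.5,120+270/3.5,zb+.01),f(180+535/3.5,120+270/3.5,zb+.01))
P=cloud(s); T=(P-st['tcp_pos'])@R*1000
for u in (250,315):
    print([tuple(T[v,u].round(1)) for v in range(174,204,2)])
# block top depth & z
print(T[270:300:6,283].round(1))
```

```text
mouth inner line [ 34.5 -15.4  18.1] [34.5 15.9 17.9] plate back [45.3 -1.  18. ]
left/right inner [ 31.9 -22.3  18.2] [32.  23.  17.9]
bottom edge [ 29.6 -15.3  16.2] [29.6 15.8 16. ] top edge [ 29.8 -14.4   6.2] [29.8 14.9  6. ]
top L/R [ 28.9 -21.6   6.2] [28.9 21.6  6. ]
[(np.float64(36.7), np.float64(-14.7), np.float64(17.9)), (np.float64(35.6), np.float64(-14.8), np.float64(19.1)), (np.float64(34.5), np.float64(-14.9), np.float64(19.9)), (np.float64(31.9), np.float64(-15.7), np.float64(28.1)), (np.float64(30.7), np.float64(-15.8), np.float64(28.9)), (np.float64(29.5), np.float64(-15.9), np.float64(29.9)), (np.float64(28.5), np.float64(-15.9), np.float64(29.8)), (np.float64(27.7), np.float64(-15.8), np.float64(28.9)), (np.float64(29.7), np.float64(-14.7), np.float64(16.0)), (np.float64(29.7), np.float64(-14.4), np.float64(12.4)), (np.float64(29.7), np.float64(-14.0), np.float64(8.6)), (np.float64(29.1), np.float64(-13.9), np.float64(7.3)), (np.float64(28.1), np.float64(-14.0), np.float64(7.7)), (np.float64(27.1), np.float64(-14.1), np.float64(8.2)), (np.float64(26.4), np.float64
[... 268 characters left out ...]
), np.float64(15.9), np.float64(27.9)), (np.float64(29.9), np.float64(15.9), np.float64(28.1)), (np.float64(29.0), np.float64(15.9), np.float64(27.6)), (np.float64(27.9), np.float64(16.0), np.float64(28.0)), (np.float64(29.6), np.float64(14.9), np.float64(16.5)), (np.float64(29.6), np.float64(14.5), np.float64(12.6)), (np.float64(29.7), np.float64(14.2), np.float64(8.4)), (np.float64(28.9), np.float64(14.2), np.float64(8.0)), (np.float64(28.4), np.float64(14.0), np.float64(6.5)), (np.float64(27.6), np.float64(14.0), np.float64(6.3)), (np.float64(26.8), np.float64(14.0), np.float64(5.8))]
[[ 10.2   0.2 -25.7]
 [  8.5   0.2 -26.9]
 [  6.7   0.2 -27.9]
 [  4.1   0.2 -27.6]
 [  1.5   0.2 -27. ]]
```

The notch end of the carrier really sits at tool x 29.7 mm; the earlier 31.8 was an outlier. So the pocket is 1.8 mm further on, and I'll shift +0.18 cm in x and go down.

Emit:
drive_tool(
  deltas=[0.18,0.03,0,0,0.18,0.03,0.2,0,0.18,0.03,0.5,0,0.18,0.03,0.8,0,0.18,0.03,1.1,0,0.18,0.03,1.2,0,0.18,0.03,1.2,0],
)

```text
t: 17.9
tcp_pos: [0.547, 0.0958, 0.0352]
tool_rot: [0.994, 0.106, -0.001, -0.003]
force: [-0.9, 0.6, 2.0]
finger_gap: 0.249
```

Run:
```python
from h import *
s=snap('wrist','w12.png'); to([.5472,.0963,.035]); b=cv2.imread('pics/w12.png'); cv2.imwrite('pics/c12.png',cv2.resize(b[120:280,180:380],None,fx=3.5,fy=3.5))
```

```text
t 17.95 tcp [0.547  0.0958 0.0351] cm in tool [ 0.04 -0.05  0.01] toolx yaw 12.18 toolz [-0.0025  0.0055 -1.    ] F [-1.2  0.3  1.3]
```

View pics/c12.png

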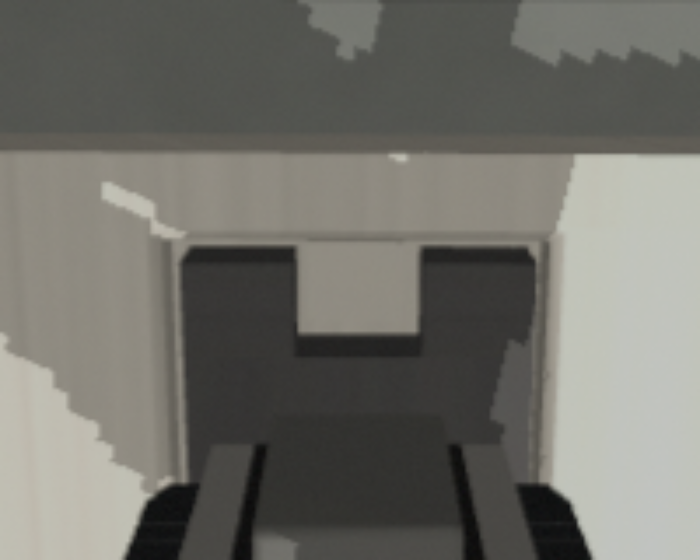

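The carrier is down in the pocket with the tab filling the notch (358,285) and even gaps on both sides. Release.

Emit:
drive_tool(
  deltas=[0,0,0,0,0,0,0,0,0,0,0,0,0,0,-0.5,0,0,0,-2,0,0,0,-4,0,0,0,-7,0,0,0,-10,0,0,0,-13,0,0,0,-13,0],
  hand=4,
)

```text
t: 18.95
tcp_pos: [0.5503, 0.0951, 0.1696]
tool_rot: [0.994, 0.106, 0.004, -0.002]
force: [1.2, 0.0, 0.7]
finger_gap: 0.466
```

Run:
```python
from h import *
s=snap('wrist','w13.png'); to([.43,.07,.20]); P=cloud(s)
```

```text
t 19.0 tcp [0.5488 0.0951 0.1675] cm in tool [-12.13  -0.07  -3.3 ] toolx yaw 12.18 toolz [ 0.0031  0.0054 -1.    ] F [-0.8 -0.5 -0.3]
```

View pics/w13.png

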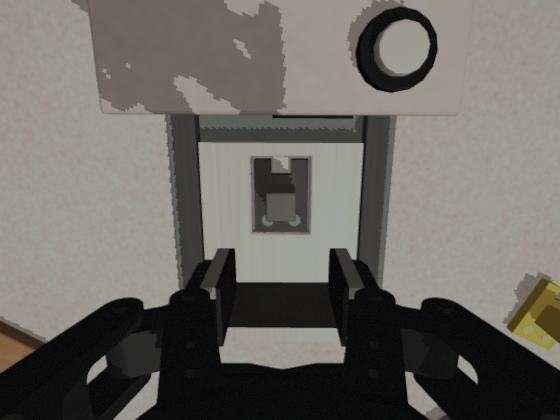

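The carrier sits in the pocket (281,195), notch over the tab at the hood side. Checking flushness and the strip position.

Run:
```python
from h import *
s=load('wrist'); P=cloud(s)
for n,(u0,v0,u1,v1) in dict(plate=(215,160,240,230),plateR=(320,160,345,230),back=(255,165,268,185),right=(297,165,306,220),frontL=(256,222,262,230),block=(272,197,290,212)).items():
    print(n,np.median(P[v0:v1,u0:u1,2]).round(4))
print('strip back edge',ray(s,280,283,.029),'pocket pred',[.547-.0775*.9775,.0963-.0775*.211])
to([.4412,.0733,.06])
```

```text
plate 0.0286
plateR 0.0286
back 0.0286
right 0.0285
frontL 0.0287
block 0.0626
strip back edge [0.47052144 0.08029506 0.029     ] pocket pred [0.4712437500000001, 0.0799475]
t 19.0 tcp [0.5488 0.0951 0.1675] cm in tool [-11.02  -0.09  10.71] toolx yaw 12.18 toolz [ 0.0031  0.0054 -1.    ] F [-0.8 -0.5 -0.3]
```

The base is flush with the plate (0.0286 at every spot) and the strip is where predicted. Go to the strip with fingers shut.

Emit:
drive_tool(
  deltas=[-2,0,0,0,-5,0,0,0,-8,0,0,0,-10.5,0,1,0,-11,-0.1,3,0,-11,-0.1,6,0,-11,-0.1,9,0,-11,-0.1,10.7,0,-11,-0.1,10.7,0,-11,-0.1,10.7,0],
  hand=0,
)

```text
t: 20.0
tcp_pos: [0.4407, 0.0735, 0.0596]
tool_rot: [0.994, 0.106, 0.001, -0.003]
force: [-0.0, -0.6, -0.3]
finger_gap: -0.003
```

Run:
```python
from h import *
to([.4412,.0733,.028])
```

```text
t 20.0 tcp [0.4407 0.0735 0.0596] cm in tool [0.04 0.04 3.16] toolx yaw 12.18 toolz [ 9.0e-04  5.6e-03 -1.0e+00] F [-0.  -0.6 -0.3]
```

Emit:
drive_tool(
  deltas=[0,0,1.5,0,0,0,2.6,0,0,0,3.1,0,0,0,3.3,0,0,0,3.4,0,0.2,0,3.4,0,0.8,0,3.4,0,1.6,0,3.4,0,2.4,0,3.4,0],
)

```text
t: 20.9
tcp_pos: [0.4654, 0.0788, 0.0289]
tool_rot: [0.994, 0.106, 0.003, -0.002]
force: [-1.9, -0.2, 25.4]
finger_gap: -0.0
```

Run:
```python
from h import *
s=snap('wrist','w14.png'); to([.441+.12*.9775,.0733+.12*.211,.028])
```

```text
t 20.95 tcp [0.4675 0.0792 0.0289] cm in tool [9.28 0.01 0.18] toolx yaw 12.13 toolz [ 0.0083  0.0058 -0.9999] F [-1.3  4.5 25.2]
```

View pics/w14.png

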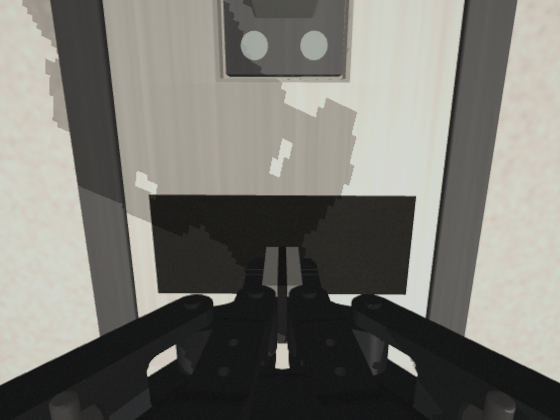

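The fingers press within the strip (283,250) and the plate is moving with friction of about 2 N. Continue home.

Emit:
drive_tool(
  deltas=[0.6,0,0.3,0,1.6,0,0.3,0,2.6,0,0.3,0,3.6,0,0.3,0,4.6,0,0.3,0,5.6,0,0.3,0,6.4,0,0.3,0,7.2,0,0.3,0,7.9,0,0.3,0,8.3,0,0.3,0],
)

```text
t: 21.95
tcp_pos: [0.5499, 0.0968, 0.029]
tool_rot: [0.994, 0.106, 0.006, -0.002]
force: [-1.5, -1.0, 12.3]
finger_gap: -0.001
```

Run:
```python
from h import *
s=snap('wrist','w15.png'); to([.441+.12*.9775,.0733+.12*.211,.028])
```

```text
t 22.0 tcp [0.5507 0.0969 0.029 ] cm in tool [ 0.78 -0.01  0.11] toolx yaw 12.14 toolz [ 0.0123  0.0059 -0.9999] F [-0.4  0.6 11.8]
```

View pics/w15.png

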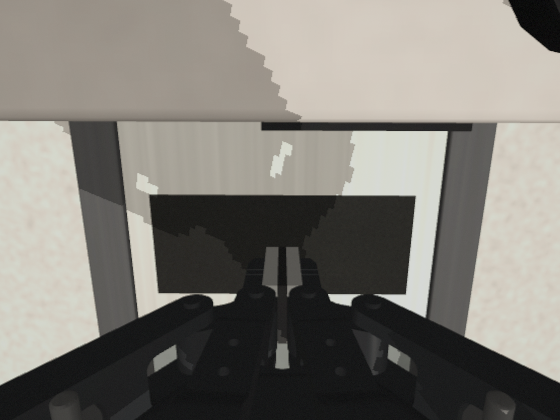

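No slip, and about 8 mm remain. I'll finish against the stop.

Emit:
drive_tool(
  deltas=[0.3,0,0.25,0,0.6,0,0.25,0,0.9,0,0.25,0,1.2,0,0.25,0,1.4,0,0.25,0,1.5,0,0.25,0,1.5,0,0.25,0],
)

```text
t: 22.7
tcp_pos: [0.5583, 0.0986, 0.029]
tool_rot: [0.994, 0.107, -0.001, -0.002]
force: [-13.5, -7.6, 22.6]
finger_gap: 0.003
```

Run:
```python
from h import *
s=snap('wrist','w16.png'); to([.441+.12*.9775,.0733+.12*.211,.028])
```

```text
t 22.75 tcp [0.5582 0.0986 0.0289] cm in tool [0.   0.   0.09] toolx yaw 12.28 toolz [-0.0022  0.0033 -1.    ] F [-13.2  -8.1  23.9]
```

View pics/w16.png

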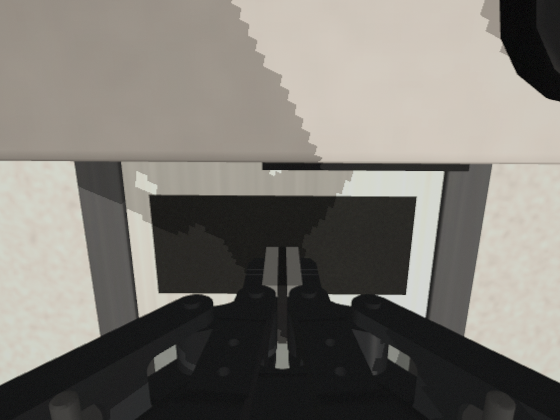

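Home stop reached: exactly the predicted 120 mm, with 13 N of resistance. Lift straight up.

Emit:
drive_tool(
  deltas=[0,0,0,0,0,0,-0.5,0,0,0,-2,0,0,0,-5,0,0,0,-9,0,0,0,-13,0,0,0,-16,0,0,0,-17,0,0,0,-17,0],
)

```text
t: 23.65
tcp_pos: [0.5598, 0.0982, 0.2005]
tool_rot: [0.994, 0.107, 0.001, -0.002]
force: [-0.7, -0.3, -0.3]
finger_gap: 0.001
```

Run:
```python
from h import *
s=snap('wrist','w17.png'); P=cloud(s); d=s['depth']; m=(P[...,2]>.107)&(P[...,2]<.118)&(d>0)&(s['frame'].min(-1)>90)
n,l,st,ce=cv2.connectedComponentsWithStats(m.astype(np.uint8)); 
for i in range(1,n):
    if st[i,4]>200: Q=P[l==i]; print(st[i],ce[i],(Q.min(0)+Q.max(0))/2,np.median(Q,0),Q.max(0)-Q.min(0))
to([.658,.054,.14])
```

```text
[ 367   49   43   47 1555] [387.78135048  72.10289389] [0.6581915  0.05360765 0.11088908] [0.65848972 0.05394247 0.1113968 ] [0.02671969 0.02639817 0.00573663]
t 23.7 tcp [0.5586 0.0982 0.1988] cm in tool [8.78 6.45 5.85] toolx yaw 12.28 toolz [-0.0017  0.0034 -1.    ] F [ 0.4 -0.2 -0.4]
```

View pics/w17.png

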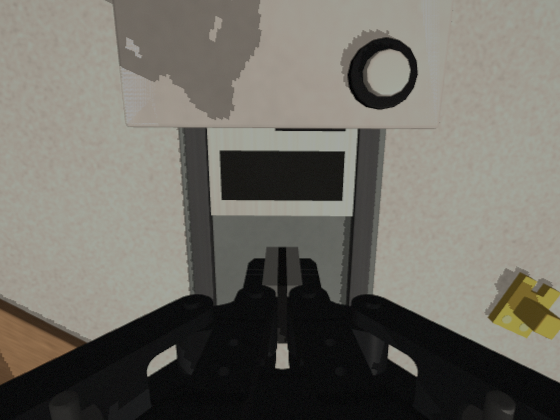

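The plate is home and the carrier is under the hood. Button top is at (388,72), i.e. world (0.658,0.054,0.112). Hover over it.

Emit:
drive_tool(
  deltas=[2,1.5,0,0,4.5,3.3,0,0,7,5.2,0,0,8.5,6.2,2,0,8.8,6.5,5,0,8.8,6.5,6.8,0,8.8,6.5,6.8,0,8.8,6.5,6.8,0],
)

```text
t: 24.5
tcp_pos: [0.6572, 0.0538, 0.1284]
tool_rot: [0.994, 0.107, -0.003, -0.002]
force: [1.0, -0.3, 0.3]
finger_gap: 0.001
```

Run:
```python
from h import *
to([.6583,.0537,.106]); snap('side','sd18.png'); b=cv2.imread('pics/sd18.png'); cv2.imwrite('pics/c18.png',cv2.resize(b[150:290,150:320],None,fx=4,fy=4))
```

```text
t 24.5 tcp [0.6572 0.0538 0.1284] cm in tool [0.12 0.04 2.24] toolx yaw 12.29 toolz [-0.0056  0.0038 -1.    ] F [ 1.  -0.3  0.3]
```

View pics/c18.png

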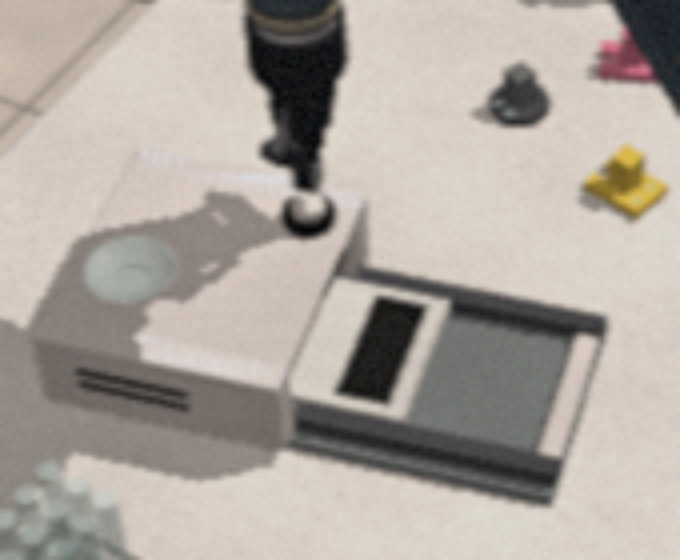

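The side view shows the fingertips (308,180 in the crop) directly over the button and the plate under the hood. Press.

Emit:
drive_tool(
  deltas=[0.1,0,0.8,0,0.1,0,1.4,0,0.1,0,1.8,0,0.1,0,2.1,0,0.1,0,2.4,0,0.1,0,2.5,0,0.1,0,2.5,0],
)

```text
t: 25.25
tcp_pos: [0.659, 0.0542, 0.1061]
tool_rot: [0.994, 0.107, -0.001, -0.002]
force: [-2.1, -0.2, 7.4]
finger_gap: 0.001
```

Run:
```python
from h import *
to([.6583,.0537,.106])
```

```text
t 25.25 tcp [0.659  0.0542 0.1061] cm in tool [-0.08  0.03  0.01] toolx yaw 12.3 toolz [-0.0025  0.0035 -1.    ] F [-2.1 -0.2  7.4]
```

Emit:
drive_tool(
  deltas=[0,0,0.3,0,0,0,0.45,0,0,0,0.45,0,0,0,0.45,0],
)

```text
t: 25.65
tcp_pos: [0.6591, 0.0542, 0.1059]
tool_rot: [0.994, 0.107, -0.0, -0.002]
force: [-7.3, 1.0, 20.4]
finger_gap: -0.002
```

Emit:
drive_tool(
  deltas=[0,0,-0.5,0,0,0,-2,0,0,0,-4,0,-1,0,-7,0,-3,0,-8,0,-6,0,-9,0,-9,0,-10,0,-9,0,-10,0,-9,0,-10,0],
)

```text
t: 26.55
tcp_pos: [0.5718, 0.0345, 0.2067]
tool_rot: [0.994, 0.107, 0.001, -0.001]
force: [0.6, 0.8, 0.7]
finger_gap: 0.006
```

Run:
```python
from h import *
s=snap('wrist','w20.png'); snap('scene','s20.png'); snap('side','sd20.png'); P=cloud(s); d=s['depth']; m=(P[...,2]>.105)&(P[...,2]<.118)&(d>0)&(s['frame'].min(-1)>90)
n,l,st,ce=cv2.connectedComponentsWithStats(m.astype(np.uint8)); 
for i in range(1,n):
    if st[i,4]>200: Q=P[l==i]; print(st[i],ce[i],np.median(Q,0))
m=(s['frame'].max(-1)<45)&(abs(P[...,2]-.029)<.003); n,l,st,ce=cv2.connectedComponentsWithStats(m.astype(np.uint8)); i=1+st[1:,4].argmax(); Q=P[l==i][:,:2]; r=cv2.minAreaRect((Q*1000).astype(np.float32)); print('strip',r)
c=np.array(r[0])/1000; a=np.radians(12.15); print('strip to hood',(np.array([.61895,.07102])-c)@[np.cos(a),np.sin(a)])
print(manip.sense()['t'])
```

```text
[ 261   47   43   46 1510] [282.33642384  69.75761589] [0.65855895 0.0534343  0.1114036 ]
strip ((566.8585815429688, 100.79766845703125), (43.99019241333008, 109.0140380859375), 11.892560005187988)
strip to hood 0.044657209158146666
26.7
```

View pics/w20.png

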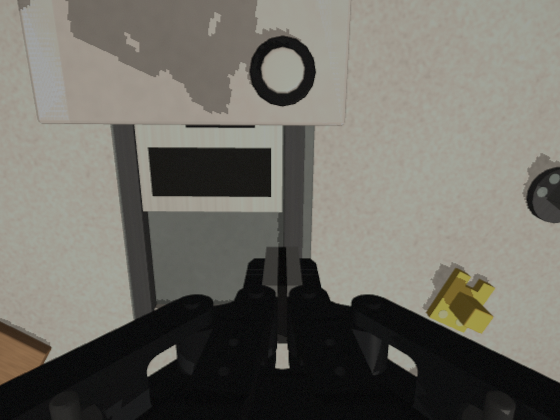

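View pics/s20.png

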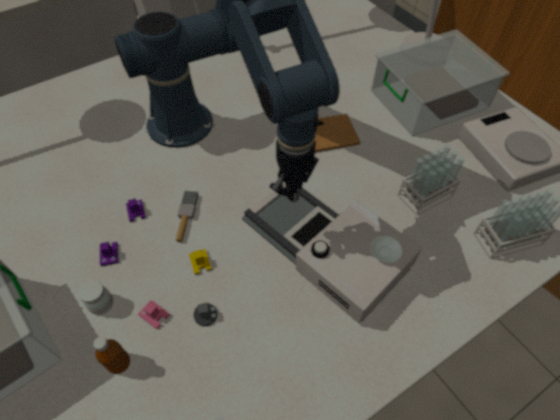

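The button bottomed: 20 N gave no further travel at z 0.106. It sprang back to 0.1114. The strip is 44.7 mm from the hood (45 means home), the bystanders are unmoved, and the robot touches nothing. Handing in.

```bash
python3 -c "
from station import manip
print(manip.sign_off())"
```

```text
the job is handed in; nothing more can be done
None
```

The job is done and handed in at about 27 s of the 72 s allowed. I drew the plate out to its stop, set the notched dark carrier in the pocket and let go, slid the plate home, then pressed the start button right down and released it.

Last checks:
- **Carrier:** its base read flush with the plate at three spots (all about 0.0286 m), with the notch over the tab. I made this check before sliding the plate home; the carrier is now under the hood and out of view.
- **Plate:** the strip is 44.7 mm in front of the hood face (45 mm means home), and the plate met its stop with about 13 N of resistance.
- **Button:** it bottomed, since 20 N gave no further travel at z 0.106, and it came back up to 0.111.
- **Bystanders:** everything else looks unmoved in the last scene picture.

Two things went differently from plan:
- **Tool tilt:** dragging the plate out tilted the tool by about 2°. I removed the tilt by pressing and pushing the closed fingers along an empty patch of bench, at up to about 32 N.
- **Grasp offset:** my first estimate of where the carrier sat in the gripper was 2 mm off, from an outlier. I corrected it before the carrier entered the pocket.

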